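Restart a mis-started locking screw on the index head, jog it and set the brake

TASK

The red-barred locking screw on the inclined index head is sitting on top of its thread: turn it backward (counter-clockwise, looking at its head) until the thread start drops in, then drive it forward (clockwise) until it is fully home, never forcing it forward while it has not dropped. Only then hold the green jog button fully down for at least two seconds and let it go, and after that throw the red-balled brake lever fully over to its other side. Leave the casting and the cleaner bottle where they stand.

Things in the scene. Friction and masses are not known exactly. Their poses are not given: they have to be found in the camera images.
- screw_grip (a point): Centre of the screw's red cross-bar, 90 x 16 x 22 mm (22 along the screw axis), a yellow dot near one end; grip across the 16 mm. z: screw axis, out of the head, 35 deg from vertical, leaning to the head's front (robot's side); x: along the bar, away from the dot. Moves with the screw. Behind it a 20 mm neck; 38 mm behind: underside of a 54 mm flange. Head's tilted face 44 mm behind it when home.
- screw (a joint): Turn of the screw, rad; grows clockwise seen from outside (forward, tightening). 0: bar's dot at the yellow index on the ring, thread starts meet. Begins 0.7 to 1.2, on top of the thread; free to drop once turned back to 0.0 or below (it can go back to -0.7); home at the stop at 1.9. Turns easily (0.05 N m), stays where left.
- screw_sink (a joint): Axial travel of the screw into the head, m. On top of the thread 0.0032 x turn (rises slightly as turned back). At the drop it falls 0.010 by its own weight (0.3 kg; fingers gripping it hold it up: let go or follow it down), then advances 0.0032 per rad of forward turn to about 0.016 when home.
- jog_top (a point): Centre of the top face of the green push button, 38 mm across, on a yellow jog station 110 x 85 x 55 mm; z up. Its top stands 73 mm above the worktop; spring-loaded, moves straight down.
- jog (a joint): Depression of the jog button, m: 0 released, 0.006 fully down (5 N); springs back.
- brake_tip (a point): Centre of the red ball (26 mm) on the brake lever, a 10 mm rod, ball 90 mm from the pivot, which is 52 mm above the worktop, on a blue block 120 x 75 x 30 mm. The lever swings in the upright plane along the block's long side; the point's x axis turns with it: at joint 0 it is level and points towards the thrown side.
- brake (a joint): Angle of the brake lever, rad: 0 leaning 0.5 rad from upright to the block's near side (the robot's), 1.0 leaning 0.5 rad to the far side (thrown); it stays where it is left, about 0.7 N at the ball moves it. Begins between 0 and 0.2.
- casting_mid (a point): A point 50 mm above the foot of a grey casting standing on a round weight, 76 x 81 x 197 mm, loose; leave it alone.
- bottle_mid (a point): A point 46 mm above the foot of a white dropper bottle with a red cap, 45 x 45 x 124 mm, loose; leave it alone.
There are look-alikes about, which are no part of the job. Of the things like the part that bears jog_top, leave any that is purple; of the rest the smaller one is meant.

How it is judged:
By the outcome, as a careful person would: the job done as asked, in the order asked, and still so for the second after the job is handed in, with the robot touching nothing.
It also fails if it takes over 72 s, if anything falls off the work surface, if the arm or the gripper's body presses on something with over 40 N, if the wrist force passes 120 N, or if a joint passes its speed limit or range.

ROBOT

A 6-joint arm with a two-finger parallel gripper is mounted at the origin on a cart in front of the work surface, level with it; the furniture and walls round the work are solid. World frame = base frame: x ahead of the robot, y to its left, z up, the work surface at z = 0. Lengths are in m, angles in rad, forces in N, time in s.
With the tool pointing down it reaches from about 0.35 to 0.975 m from the base axis. Payload 4.9 kg.
Tool frame: the origin (TCP) lies midway between the tips of the shut fingers; the grasp point (between the pads) lies behind it (manip.tcp_to_grasp is the z of the grasp point in the tool frame, in m); z points along the fingers, y is the direction in which the jaws open and shut (so a half turn about z gives the same grasp; the last joint's range is limited). The gripper opens to 85 mm and grips with 20 to 120 N. Pads are 22 mm wide; open, the fingers measure 114 mm over their backs; the gripper's body (76 mm by 85 mm) begins 54 mm behind the grasp point. The pads swing forward as they close: fully open they stand 13 mm farther back than shut.
Start: joints at [-1.326, 0.053, 1.613, -0, 1.476, -0.119], TCP at [0.222, -0.584, 0.231] pointing down, gripper open.
Joint ranges: [-3.01, 3.01], [-1.01, 2.22], [0.06, 2.58], [-1.02, 4.17], [0.09, 2.62], [-3.14, 3.14]. Speed limits (rad/s): [2.57, 2.57, 3.14, 3.14, 3.14, 3.14].

INTERFACE

Orientations are given as a unit quaternion [w, x, y, z].
In Python, from plant import status, vision, order, regions_of, manip gives the robot as it stands. The module is installed in compiled form; this text tells all that it offers.
- The arm moves only by the shell command python3 -m crank 'ROWS'. ROWS is JSON, one flat list of numbers, 5 for each row, row after row: the shift along the tool's x, y, z in mm, then the turn about the tool's z in degrees, then the opening in per cent of the stroke, from 0 (shut) to 100 (fully open). In form: [tx, ty, tz, yaw, fingers, tx, ty, tz, yaw, fingers, ...]. A call has exactly 10 rows; each row is the pose to reach, as a shift and turn from the pose commanded when the call began, along the tool's axes at that moment; what a row does not reach only later rows make up. A row lasts 1/10 s, in which the tool goes at most 50 mm and 8.59 degrees, less where a joint would pass 70% of its speed; a pose out of reach is approached as far as the arm can. A call with a gripper value outside its range is refused whole. The fingers move at their own pace and stop on an object; the grip force is fixed at half the most. Time passes only in rows, so rows that repeat a pose let the fingers close, or fill a call up. It gives the time, the measured TCP pose, the force and the opening at its end, in the units of the state.
- status.state(): the state, without advancing time (a new reading comes with each control period).
- vision.grab_frame(name): name is "side" or "top" or "wrist"; returns (picture, depth): 480x640x3 uint8, red, green, blue; 480x640 float32, m along the optical axis (not along the pixel's ray), 0 where there is no reading.
- vision.get_calibration(name): a dict with "camera_matrix" (3x3 intrinsics, pixels), "k1" (the pictures are not rectified: a ray, as slopes to the right and down, at radius r is drawn at 1 + k1 r^2 times it, then the intrinsics apply), "R" (3x3) and "t" (3): a world point X has camera coordinates R X + t. Camera axes: x right, y down, z forward; pixel columns grow to the right and rows downward; lengths in m; the calibration is good to about 2 mm. A picture is of the moment at which its call begins: read the wrist's pose just before it. get_calibration takes no time and is no camera call; for the wrist camera it gives the pose at the moment of the call.
- order.job_done(): hands the job in, once; it reports no verdict.
Trained networks look in the newest picture that a camera, given by its name, has taken for a name from the list of things; names that differ only in an ending like _2 or _b are one class to them, and where a whole thing is asked for, a point or a joint stands for the part that bears it (a point fixed in the world has none). Each returns a list of dicts, best first, with "confidence" (0 to 1); they miss things now and then, are a little off and sometimes report something else, mostly with a low value. They report only what shows in the picture. A call takes as long as a camera call. They do not tell look-alikes from the thing itself.
- regions_of(camera, name): "region" (480x640 bool, what is visible of it) and "extent" ([centre column, centre row, width, height] in pixels, round what is visible of it).
The state is a dict: "time": time; "joint_pos": joint angles; "joint_vel": joint speeds; "joint_efforts": joint torques, N m; "tool_pos": TCP position; "tool_rot": TCP orientation; "contact_force": force on the tool from outside, world axes, zero at the start; "ft_torque": the same for the moment, N m; "gripper_width": opening from 0.0 (shut) to 1.0 (fully open).
Only numpy, scipy, OpenCV 4.12 (cv2) and the standard library are available. Lean on these libraries where they do the work, as an engineer would, in place of code of your own. Each camera call takes 0.05 s, during which the arm holds its last target. There are 200 camera calls.

## Working session

There is one attempt and no reset: what is moved stays moved. The work goes in short steps, Python scripts to look and compute and a shell command to move; the robot and the scene stay as the last step left them, time stands still between calls to the robot, and variables do not carry over. Pictures are saved under pics/ and viewed, on a budget of 10 in all, crops included, one or two more only if the job needs it, and the job is handed in when it is done.

```bash
mkdir -p pics
cat > h.py <<'E'
import numpy as np, cv2
from plant import status, vision, order, regions_of, manip
from scipy.spatial.transform import Rotation as Rn
def cal(n):
    c=vision.get_calibration(n); return {k:(np.array(v) if k!='k1' else v) for k,v in c.items()}
def world(c,u,v,d):
    u=np.atleast_1d(u).astype(float);v=np.atleast_1d(v).astype(float);d=np.atleast_1d(d)
    K=c['camera_matrix'];x=(u-K[0,2])/K[0,0];y=(v-K[1,2])/K[1,1];a,b=x.copy(),y.copy()
    for _ in range(8):
        s=1+c['k1']*(a*a+b*b);a,b=x/s,y/s
    P=np.stack([a*d,b*d,d],-1); return (P-c['t'])@c['R']
def proj(c,X):
    p=np.atleast_2d(X)@c['R'].T+c['t'];a=p[:,0]/p[:,2];b=p[:,1]/p[:,2];s=1+c['k1']*(a*a+b*b);K=c['camera_matrix']
    return np.stack([K[0,0]*a*s+K[0,2],K[1,1]*b*s+K[1,2]],-1)
def save(n,img): cv2.imwrite('pics/'+n+'.png',cv2.cvtColor(img,cv2.COLOR_RGB2BGR))
def tool():
    s=status.state();q=np.array(s['tool_rot']);return np.array(s['tool_pos']),Rn.from_quat(q[[1,2,3,0]]).as_matrix(),s
E
python3 - <<'E'
from h import *
print(manip.tcp_to_grasp,[a for a in dir(manip) if a[0]!='_'])
for n in('top','side'):
    im,d=vision.grab_frame(n);c=cal(n);save(n+'0',im);np.savez(n+'0',im=im,d=d,**c)
    print(n,'campos',-c['R'].T@c['t'],c['camera_matrix'][0,0])
    for t in('screw_grip','jog_top','brake_tip','casting_mid','bottle_mid'):
        for r in regions_of(n,t)[:4]:
            v,u=np.nonzero(r['region']&(d>0))
            if len(u): 
                P=world(c,u,v,d[v,u]);print(n,t,round(r['confidence'],2),np.round(r['extent']),np.round(np.median(P,0),3),np.round(np.percentile(P,2,0),3),np.round(np.percentile(P,98,0),3))
E
```

```text
-0.0187 ['IKError', 'tcp_to_grasp']
top campos [ 0.38781507 -0.08129667  1.48287278] 489.33507709982933
top screw_grip 0.57 [319. 270.  20.  33.] [ 0.516 -0.099  0.166] [ 0.467 -0.125  0.133] [ 0.542 -0.081  0.207]
top jog_top 0.64 [468. 313.  15.  14.] [ 0.374 -0.528  0.077] [ 0.358 -0.546  0.071] [ 0.389 -0.513  0.083]
top jog_top 0.54 [326. 168.  13.  14.] [ 0.805 -0.131  0.1  ] [ 0.786 -0.151  0.093] [ 0.828 -0.113  0.105]
top casting_mid 0.78 [380. 199.  20.  30.] [ 0.707 -0.288  0.081] [ 0.658 -0.308  0.   ] [ 0.742 -0.269  0.194]
top bottle_mid 0.61 [224. 224.  18.  16.] [0.651 0.171 0.08 ] [0.636 0.156 0.018] [0.675 0.194 0.114]
side campos [0.24227626 1.19868043 0.60379335] 474.87261435232847
side screw_grip 0.56 [352. 226.  27.  26.] [ 0.516 -0.093  0.162] [ 0.471 -0.535  0.002] [ 0.593 -0.077  0.204]
side jog_top 0.61 [352. 229.  26.  30.] [ 0.516 -0.093  0.162] [ 0.471 -0.531  0.003] [ 0.588 -0.077  0.203]
side jog_top 0.57 [411. 221.  11.   3.] [ 0.374 -0.52   0.076] [ 0.36  -0.541  0.069] [ 0.39  -0.508  0.08 ]
side jog_top 0.54 [265. 240.  14.   2.] [ 0.804 -0.119  0.099] [ 0.785 -0.149  0.087] [ 0.827 -0.106  0.102]
side jog_top 0.44 [384. 236.  12.   1.] [ 0.442 -0.324  0.077] [ 0.428 -0.351  0.07 ] [ 0.455 -0.316  0.08 ]
side brake_tip 0.7 [341. 319.  23.  33.] [0.443 0.337 0.13 ] [0.428 0.33  0.067] [0.461 0.347 0.15 ]
side casting_mid 0.93 [310. 227.  22.  58.] [ 0.717 -0.284  0.102] [ 0.658 -0.629  0.002] [ 0.807 -0.265  0.188]
side bottle_mid 0.59 [274. 298.  16.  48.] [0.654 0.194 0.054] [0.637 0.172 0.003] [0.679 0.205 0.109]
```

Run:
```python
from h import *
a=np.load('top0.npz')['im'];b=np.load('side0.npz')['im']
x=cv2.resize(a[130:370,170:500],None,fx=2.4,fy=2.4,interpolation=cv2.INTER_CUBIC)
save('topc',x); print(x.shape)
y=cv2.resize(b[170:370,220:480],None,fx=3,fy=3,interpolation=cv2.INTER_CUBIC);save('sidec',y)
```

```text
(576, 792, 3)
```

View pics/topc.png

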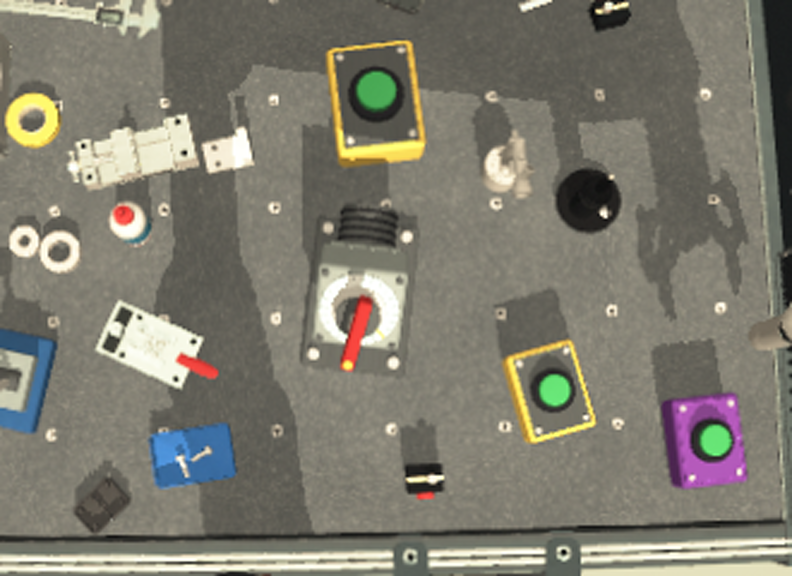

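View pics/sidec.png

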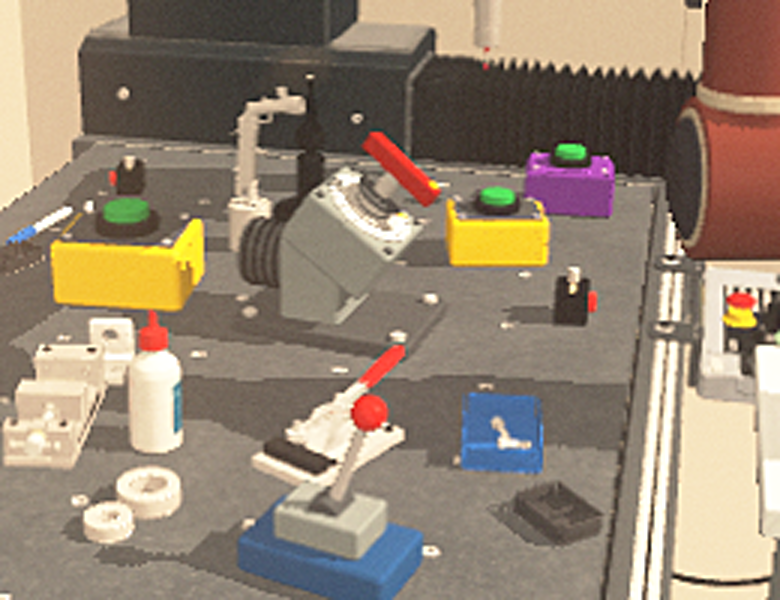

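Top crop. Jog candidates:
- Purple station at full px (467,313): excluded.
- Large yellow at (327,168): look-alike.
- Small yellow at (400,292): this one is meant.

The screw bar is at (319,270), with its dot end towards the robot. The brake ball is at side px (343,307). The white toggle clamp with the red handle and the small blue box are not part of the job. Next I measure precisely.

Run:
```python
from h import *
out={}
for n in('top','side'):
    z=np.load(n+'0.npz');im=z['im'];d=z['d'];c={k:z[k] for k in('camera_matrix','k1','R','t')}
    hsv=cv2.cvtColor(im,cv2.COLOR_RGB2HSV);H,S,V=[hsv[...,i].astype(int) for i in range(3)]
    vv,uu=np.indices(d.shape);W=world(c,uu.ravel(),vv.ravel(),d.ravel()).reshape(480,640,3)
    ok=d>0
    box=lambda lo,hi: ok&np.all((W>lo)&(W<hi),-1)
    red=((H<8)|(H>172))&(S>150)&(V>80); yel=(H>18)&(H<35)&(S>120); grn=(H>40)&(H<85)&(S>120); blue=(H>95)&(H<125)&(S>120)
    def rep(t,m):
        P=W[m]
        if len(P)<3: print(n,t,len(P));return
        m0=np.median(P,0);P=P[np.linalg.norm(P-m0,axis=1)<.1];m0=P.mean(0);u,s,vt=np.linalg.svd(P-m0);print(n,t,len(P),m0.round(4),'lo',np.percentile(P,3,0).round(3),'hi',np.percentile(P,97,0).round(3),'d1',vt[0].round(3),'n',vt[2].round(3),'ext',np.ptp((P-m0)@vt[0]).round(3))
    rep('bar',red&box([.42,-.2,.1],[.6,0,.25])); rep('yel near',yel&box([.4,-.2,.08],[.62,.02,.25]))
    m=yel&box([.4,-.2,.08],[.62,.02,.25]);print(np.c_[uu[m],vv[m],W[m].round(3)][:12])
    rep('jog',grn&box([.38,-.4,.05],[.5,-.2,.12])); rep('jogbody',yel&box([.34,-.45,.03],[.55,-.2,.07]))
    rep('ball',red&box([.3,.25,.08],[.6,.45,.2])); rep('blue',blue&box([.25,.2,.01],[.65,.5,.06]))
    m=(S<60)&(V>90)&box([.46,-.17,.10],[.58,-.03,.19]); P=W[m]
    # ransac plane
    rng=np.random.default_rng(0);b=None
    for _ in range(500):
        q=P[rng.choice(len(P),3,False)];nn=np.cross(q[1]-q[0],q[2]-q[0]);L=np.linalg.norm(nn)
        if L<1e-6: continue
        nn/=L
        if abs(nn[2])<.6 or abs(nn[2])>.95: continue
        e=abs((P-q[0])@nn)<.004
        if b is None or e.sum()>b.sum(): b=e
    Q=P[b];m0=Q.mean(0);vt=np.linalg.svd(Q-m0)[2];nn=vt[2]*np.sign(vt[2][2]);print(n,'face',len(Q),len(P),m0.round(4),nn.round(3),'tilt',np.degrees(np.arccos(nn[2])).round(1),'yaw',np.degrees(np.arctan2(nn[1],nn[0])).round(1))
im=np.load('top0.npz')['im'];save('scr',cv2.resize(im[230:300,285:345],None,fx=8,fy=8,interpolation=cv2.INTER_CUBIC))
```

```text
top bar 167 [ 0.5069 -0.1007  0.1879] lo [ 0.475 -0.113  0.165] hi [ 0.538 -0.086  0.209] d1 [-0.8    0.262 -0.539] n [-0.217  0.713  0.667] ext 0.088
top yel near 11 [ 0.4701 -0.0896  0.1651] lo [ 0.467 -0.094  0.162] hi [ 0.474 -0.086  0.169] d1 [0.568 0.553 0.609] n [-0.651 -0.151  0.744] ext 0.009
[[ 3.14e+02  2.80e+02  4.74e-01 -8.80e-02  1.66e-01]
 [ 3.13e+02  2.81e+02  4.72e-01 -8.60e-02  1.68e-01]
 [ 3.14e+02  2.81e+02  4.72e-01 -8.80e-02  1.70e-01]
 [ 3.15e+02  2.81e+02  4.72e-01 -9.10e-02  1.66e-01]
 [ 3.16e+02  2.81e+02  4.72e-01 -9.40e-02  1.65e-01]
 [ 3.13e+02  2.82e+02  4.69e-01 -8.60e-02  1.64e-01]
 [ 3.14e+02  2.82e+02  4.69e-01 -8.80e-02  1.62e-01]
 [ 3.15e+02  2.82e+02  4.69e-01 -9.10e-02  1.64e-01]
 [ 3.16e+02  2.82e+02  4.69e-01 -9.40e-02  1.64e-01]
 [ 3.14e+02  2.83e+02  4.67e-01 -8.80e-02  1.64e-01]
 [ 3.15e+02  2.83e+02  4.67e-01 -9.10e-02  1.62e-01]]
top jog 139 [ 0.4404 -0.3373  0.0769] lo [ 0.424 -0.354  0.07 ] hi [ 0.458 -0.32   0.083] d1 [-0.443  0.895  0.046] n [ 0.031  0.066 -0.997] ext 0.04
top jogbody 320 [ 0.4392 -0.3281  0.053 ] lo [ 0.384 -0.385  0.
[... 1116 characters left out ...]
26e-01  1.18e-01]]
side jog 52 [ 0.4401 -0.3278  0.0756] lo [ 0.424 -0.343  0.07 ] hi [ 0.458 -0.316  0.08 ] d1 [-0.92  -0.39  -0.038] n [ 0.097 -0.133 -0.986] ext 0.039
side jogbody 296 [ 0.4354 -0.3001  0.0451] lo [ 0.384 -0.348  0.031] hi [ 0.493 -0.281  0.057] d1 [-0.991 -0.134  0.005] n [ 0.02  -0.186 -0.982] ext 0.113
side ball 107 [0.4363 0.3414 0.1416] lo [0.427 0.332 0.131] hi [0.447 0.348 0.15 ] d1 [-0.373 -0.488  0.789] n [ 0.142 -0.87  -0.472] ext 0.024
side blue 335 [0.4212 0.3446 0.0274] lo [0.404 0.311 0.013] hi [0.455 0.373 0.032] d1 [-0.467 -0.884 -0.041] n [ 0.296 -0.112 -0.949] ext 0.079
side face 311 669 [ 0.5376 -0.0829  0.1302] [-0.56   0.112  0.821] tilt 34.8 yaw 168.7
```

View pics/scr.png

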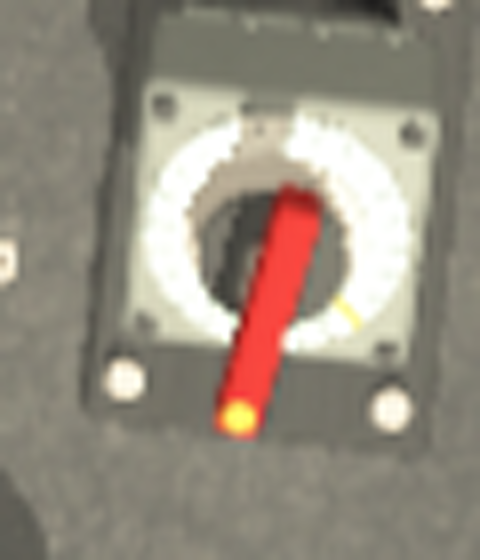

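Index mark at crop (348,313) and dot at (238,418), so the screw sits at about 0.83 rad. The tool can only yaw while pointing down. I'll therefore straddle the dot end loosely with the jaws and push it round the tilted arc, so it can drop freely.

```bash
cat >> h.py <<'E'
N35=np.radians(35)
def head(yaw=171.5):
    a=np.radians(yaw);f=np.array([np.cos(a),np.sin(a),0]);z=np.array([0,0,1.])
    n=np.sin(N35)*f+np.cos(N35)*z;e1=np.cos(N35)*f-np.sin(N35)*z;e2=np.cross(e1,n)  # toward +y
    if e2[1]<0:e2=-e2
    return f,n,e1,e2
def rel(X,xdir=None):
    "rows (tx,ty,tz mm,yaw deg) from present tool pose to world TCP X, tool x (mod 180) along xdir"
    p,R,s=tool();t=R.T@(np.array(X)-p)*1000;y=0
    if xdir is not None:
        g=R.T@np.array(xdir);y=np.degrees(np.arctan2(g[1],g[0]));y=(y+90)%180-90
    return np.r_[t,y].round(1)
def arc(C,phi,r=.036,dz=-.018,yaw=171.5):
    f,n,e1,e2=head(yaw);p=np.radians(phi);b=np.cos(p)*e1+np.sin(p)*e2
    X=np.array(C)+r*b+[0,0,dz];return X,np.r_[b[:2],0]
E
python3 - <<'E'
from h import *
p,R,s=tool();print(s['time'],p,R.round(3),s['joint_pos'])
C=[.510,-.101,.178]
X,b=arc(C,8)
print('P',X,'up',rel(X+[0,0,.09],b),'down',rel(X,b))
E
```

```text
0.6 [ 0.22238429 -0.58408167  0.23133515] [[ 0.935  0.356 -0.   ]
 [ 0.356 -0.935 -0.   ]
 [-0.     0.    -1.   ]] [-1.32600166e+00  5.26682908e-02  1.61288010e+00 -7.10195886e-06
  1.47601732e+00 -1.19011815e-01]
P [ 0.48185884 -0.0917284   0.1395522 ] up [ 417.7 -367.8    1.8   39.1] down [ 417.7 -367.8   91.8   39.1]
```

```bash
python3 -m crank '[0,0,-30,0,60, 42,-37,-30,4,47, 84,-74,-30,8,47, 126,-110,-30,12,47, 168,-147,-30,16,47, 210,-184,-30,20,47, 252,-221,-30,24,47, 294,-258,-30,28,47, 336,-295,-30,32,47, 377,-332,-30,36,47]'
python3 - <<'E'
from h import *
C=[.510,-.101,.178]
X,b=arc(C,8);p,R,s=tool();print(s['time'],s['contact_force'],'up',rel(X+[0,0,.09],b),'down',rel(X,b))
E
```

```text
time: 1.6
tool_pos: [0.4331, -0.1843, 0.2617]
tool_rot: [0.0, 0.991, -0.133, 0.001]
contact_force: [0.1, -0.1, -0.0]
gripper_width: 0.472
1.6 [ 0.07945407 -0.13726074 -0.04455608] up [  22.5 -102.2   32.1    2.9] down [  22.4 -102.2  122.1    2.9]
```

```bash
python3 -m crank '[4,-18,0,1,47, 8,-36,0,2,47, 11,-52,0,3,47, 11,-52,0,3,47, 11,-52,0,3,47, 11,-52,0,3,47, 11,-52,0,3,47, 11,-52,0,3,47, 11,-52,0,3,47, 11,-52,0,3,47]'
python3 - <<'E'
from h import *
C=[.510,-.101,.178]
X,b=arc(C,8);p,R,s=tool();print(s['time'],s['contact_force'],'up',rel(X+[0,0,.09],b),'down',rel(X,b))
c=cal('wrist');im,d=vision.grab_frame('wrist')
for q,col in((arc(C,8,0,0)[0],(0,255,0)),(arc(C,8,.045,0)[0],(0,0,255)),(arc(C,8,-.045,0)[0],(0,255,255)),(X,(255,0,255))):
    u=proj(c,q)[0];cv2.circle(im,tuple(int(x) for x in u),5,col,2);print(u)
save('w1',im)
E
```

```text
time: 2.6
tool_pos: [0.4566, -0.1391, 0.2613]
tool_rot: [0.0, 0.987, -0.158, -0.0]
contact_force: [0.3, -0.2, -1.1]
gripper_width: 0.472
2.6 [ 0.31064781 -0.19942357 -1.06123595] up [  9.2 -52.8  31.7   0.1] down [ 9.200e+00 -5.280e+01  1.217e+02  1.000e-01]
[224.38959791 181.67961021]
[236.68855963 230.67774481]
[207.81286872 115.02003548]
[239.67500554 215.06179791]
```

View pics/w1.png

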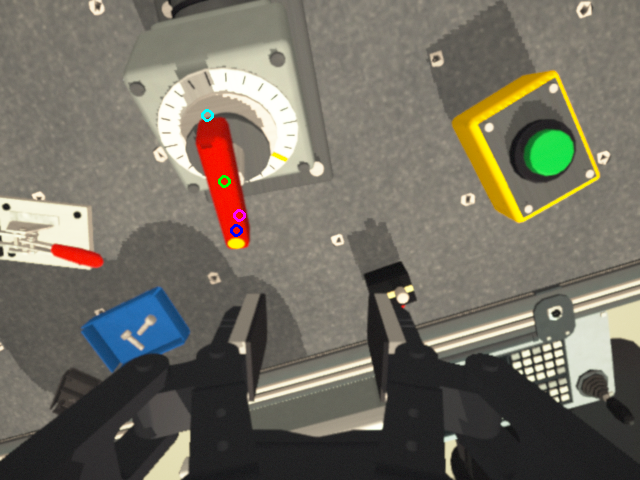

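The wrist view shows the bar from (210,118) to the dot at (236,243). My estimate sits about 8 px too far uphill, so I refine it with wrist depth.

```bash
cat >> h.py <<'E'
def bar(name='wrist',yaw=171.5,Cg=(.51,-.101,.175)):
    c=cal(name);im,d=vision.grab_frame(name);hsv=cv2.cvtColor(im,cv2.COLOR_RGB2HSV).astype(int)
    vv,uu=np.indices(d.shape);W=world(c,uu.ravel(),vv.ravel(),d.ravel()).reshape(480,640,3)
    near=(d>0)&(np.linalg.norm(W-np.array(Cg),axis=-1)<.075)
    H,S,V=hsv[...,0],hsv[...,1],hsv[...,2];m=near&(S>140)&(V>70)&((H<8)|(H>172))
    my=near&(S>120)&(V>90)&(H>18)&(H<35)&(W[...,2]>.135)
    f,n,e1,e2=head(yaw);P=W[m]; hn=(P-np.array(Cg))@n; top=np.percentile(hn,90); T=P[hn>top-.006]
    g=T.mean(0);vt=np.linalg.svd((T-g)-np.outer((T-g)@n,n))[2];b=vt[0]
    D=W[my].mean(0) if my.sum() else None
    if D is not None and (D-g)@b<0:b=-b
    s=(T-g)@b; mid=g+b*(np.percentile(s,1)+np.percentile(s,99))/2
    if D is not None: # dot pixels extend the end
        Y=W[my];s=np.r_[s,(Y-g)@b];mid=g+b*(s.min()*.5+np.percentile(s,99.5)*.5)
    C=mid+n*((T-mid)@n).mean()-.011*n
    phi=np.degrees(np.arctan2(b@e2,b@e1));print('bar C',C.round(4),'phi',phi.round(1),'len',np.ptp(s).round(3),'h',((C-np.array([.542,-.106,.1346]))@n).round(4),'nred',m.sum(),'dot',D)
    return im,d,W,C,phi
E
python3 - <<'E'
from h import *
im,d,W,C,phi=bar()
m=(d>0)&(abs(W[...,0]-.45)<.05)&(abs(W[...,1]+.335)<.05)&(im[...,1]>150)&(im[...,0]<90)
print('green',W[m].mean(0),np.percentile(W[m],[2,98],axis=0))
hsv=cv2.cvtColor(im,cv2.COLOR_RGB2HSV).astype(int)
mm=(hsv[...,0]>20)&(hsv[...,0]<34)&(hsv[...,1]>150)&(np.linalg.norm(W-[.515,-.126,.12],axis=-1)<.03)
I=W[mm].mean(0);print('index',mm.sum(),I)
hs=(d>0)&(hsv[...,1]<60)&(hsv[...,2]>120)&(np.linalg.norm(W-[.54,-.105,.134],axis=-1)<.06)
P=W[hs];f,n,e1,e2=head();h=(P-P.mean(0))@n;k=abs(h-np.median(h))<.004;P=P[k];g=P.mean(0);nn=np.linalg.svd(P-g,full_matrices=False)[2][2];nn*=np.sign(nn[2])
print('face',len(P),g,nn,np.degrees(np.arctan2(nn[1],nn[0])),np.degrees(np.arccos(nn[2])),'h',(C-g)@nn)
A=C-n*((C-g)@n);r=I-A;print('index phi',np.degrees(np.arctan2(r@e2,r@e1)))
for dz in(.07,-.018): X,b=arc(C,phi,dz=dz);print(rel(X,b))
E
```

```text
bar C [ 0.5067 -0.1012  0.1759] phi 7.6 len 0.09 h 0.0542 nred 3919 dot [ 0.46989045 -0.08937536  0.16446395]
green [ 0.44079875 -0.3370431   0.07730765] [[ 0.42403362 -0.35344345  0.07561043]
 [ 0.45698537 -0.32103001  0.07894181]]
index 62 [ 0.50930557 -0.12821683  0.11617288]
face 11664 [ 0.55101039 -0.10986083  0.14124389] [-0.55967191  0.07556743  0.82526173] 172.31037414188555 34.38496453251627 h 0.054016278646417074
index phi -42.421279344485555
[  6.2 -51.3  35.9  -0.4]
[  6.2 -51.3 123.9  -0.4]
```

```bash
python3 -m crank '[2,-17,0,0,47, 4,-34,0,0,47, 6,-51,0,0,47, 6,-51,10,0,47, 6,-51,30,0,47, 6,-51,55,0,47, 6,-51,80,0,47, 6,-51,105,0,47, 6,-51,122,0,47, 6,-51,122,0,47]'
python3 - <<'E'
from h import *
C=[.5067,-.1012,.1755]
p,R,s=tool();print(rel(*arc(C,8)))
for ph in(2,-4,-10,-16,-22,-28,-34,-40,-46,-52,-58,-64,-70):print(ph,rel(*arc(C,ph)))
E
```

```text
time: 3.7
tool_pos: [0.4756, -0.0919, 0.1354]
tool_rot: [-0.0, 0.987, -0.158, -0.004]
contact_force: [-0.3, -0.3, -0.3]
gripper_width: 0.471
[ 2.8 -0.9 -1.7  0.1]
2 [ 3.2  2.8 -1.5 -7.2]
-4 [  3.8   6.5  -1.5 -14.6]
-10 [  4.8  10.1  -1.8 -21.8]
-16 [  6.1  13.6  -2.3 -29. ]
-22 [  7.7  17.   -3.  -35.9]
-28 [  9.6  20.1  -3.9 -42.7]
-34 [ 11.7  23.1  -5.1 -49.1]
-40 [ 14.   25.7  -6.4 -55.4]
-46 [ 16.5  28.1  -7.9 -61.3]
-52 [ 19.2  30.1  -9.5 -67.1]
-58 [ 22.1  31.8 -11.3 -72.6]
-64 [ 25.   33.2 -13.2 -77.9]
-70 [ 28.1  34.1 -15.2 -83.1]
```

```bash
python3 -m crank '[3,3,-1,-7,47, 4,6,-1,-14,47, 5,10,-2,-21,47, 6,14,-2,-28,47, 8,17,-3,-35,47, 10,20,-4,-42,47, 12,23,-5,-49,47, 14,26,-6,-55,47, 16,28,-8,-61,47, 16,28,-8,-61,47]'
python3 - <<'E'
from h import *
C=[.5067,-.1012,.1755]
p,R,s=tool();print(s['joint_pos'],s['contact_force'],rel(*arc(C,-46)))
im,d,W,C2,phi=bar('top')
for ph in(-52,-58,-64,-70):print(ph,rel(*arc(C,ph)))
E
```

```text
time: 4.7
tool_pos: [0.4852, -0.1246, 0.1485]
tool_rot: [0.001, 0.931, 0.365, 0.001]
contact_force: [-1.0, 0.1, 0.7]
gripper_width: 0.472
[-3.99834951e-01 -1.84662272e-01  1.98002137e+00 -3.17032088e-04
  1.34453288e+00  4.23954670e-01] [-0.97698738  0.14729577  0.74083508] [-1.4 -2.4  5.4 -0.4]Traceback (most recent call last):
  File "<stdin>", line 4, in <module>
  File "h.py", line 39, in bar
    f,n,e1,e2=head(yaw);P=W[m]; hn=(P-np.array(Cg))@n; top=np.percentile(hn,90); T=P[hn>top-.006]
                                                           ~~~~~~~~~~~~~^^^^^^^
    return _quantile_unchecked(
        a, q, axis, out, overwrite_input, method, keepdims, weights)
    return _ureduce(a,
                    func=_quantile_ureduce_func,
    ...<5 lines>...
                    overwrite_input=overwrite_input,
                    method=method)
    r = func(a, **kwargs)
    result = _quantile(arr,
                       quantiles=q,
    ...<2 lines>...
                       out=out,
                       weights=wgt)
    slices_having_nans = np.isnan(arr[-1, ...])
                                  ~~~^^^^^^^^^
IndexError: index -1 is out of bounds for axis 0 with size 0
```

Run:
```python
from h import *
C=[.5067,-.1012,.1755]
for ph in(-46,-52,-58,-64,-70):print(ph,rel(*arc(C,ph)))
try: im,*_=bar('side')
except Exception as e: print(e)
im,d,W,C2,phi=bar('wrist');save('w2',im)
```

```text
-46 [-1.4 -2.1  5.1 -0.5]
-52 [-1.9  1.2  3.5 -6.2]
-58 [ -2.    4.6   1.7 -11.7]
-64 [ -1.7   7.8  -0.2 -17. ]
-70 [ -1.1  11.   -2.2 -22.2]
bar C [ 0.5156 -0.0911  0.1716] phi -37.6 len 0.071 h 0.0465 nred 193 dot None
bar C [ 0.5123 -0.1004  0.1705] phi -37.8 len 0.09 h 0.0467 nred 13672 dot [ 0.48063527 -0.12016964  0.16697015]
```

View pics/w2.png

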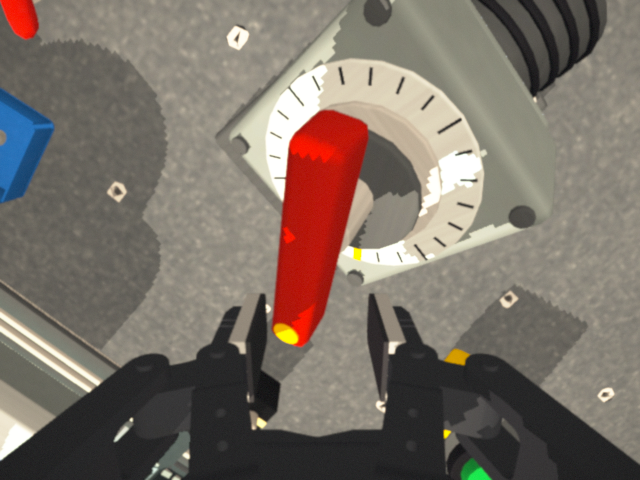

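Bar at φ≈-38°, and both cameras give a bar height of 46.7 mm above the face, against 54.2 before. That matches a drop (57-10 expected). I push a little further back to be sure, then re-measure.

```bash
python3 -m crank '[-1,0,2,-3,47, -2,1,3,-6,47, -2,3,3,-9,47, -2,5,3,-12,47, -2,6,3,-14,47, -2,6,3,-14,47, -2,5,4,-12,47, -2,2,5,-8,47, -2,-1,6,-6,47, -2,-1,6,-6,47]'
python3 - <<'E'
from h import *
im,d,W,C2,phi=bar('wrist');
try: bar('side')
except Exception as e: print(e)
hsv=cv2.cvtColor(im,cv2.COLOR_RGB2HSV).astype(int)
hs=(d>0)&(hsv[...,1]<60)&(hsv[...,2]>100)&(np.linalg.norm(W-[.545,-.106,.137],axis=-1)<.06)
P=W[hs];f,n,e1,e2=head();h=(P-C2)@n;k=abs(h+.046)<.012;print('h vs face',np.histogram(h[k],12))
p,R,s=tool();print(s['contact_force'],p)
C=[.5123,-.1004,.1700]
for ph in list(range(-50,100,12)):print(ph,rel(*arc(C,ph)))
E
```

```text
time: 5.85
tool_pos: [0.4823, -0.1242, 0.1412]
tool_rot: [-0.0, 0.911, 0.413, -0.0]
contact_force: [0.4, -0.0, -0.6]
gripper_width: 0.472
bar C [ 0.5119 -0.1     0.1708] phi -41.8 len 0.09 h 0.0472 nred 15470 dot [ 0.48355819 -0.12462986  0.17055127]
bar C [ 0.5123 -0.0926  0.1698] phi -40.3 len 0.08 h 0.0468 nred 198 dot None
h vs face (array([  381,   868,  1420,  4966, 10725, 10184,  9061,  3077,    84,
           0,    31,   133]), array([-0.05798009, -0.05598582, -0.05399156, -0.0519973 , -0.05000303,
       -0.04800877, -0.0460145 , -0.04402024, -0.04202597, -0.04003171,
       -0.03803745, -0.03604318, -0.03404892]))
[-0.61190153 -0.02829936 -0.20164784] [ 0.48262644 -0.12445681  0.14140031]
-50 [4.2 5.4 2.7 1.9]
-38 [ 6.4 -1.1  5.7 13.7]
-26 [10.1 -7.3  8.  26.6]
-14 [ 14.9 -12.9   9.4  40.4]
-2 [ 20.7 -17.6  10.   54.9]
10 [ 27.2 -21.3   9.7  69.5]
22 [ 34.2 -23.8   8.5  83.6]
34 [ 41.4 -24.9   6.5 -83.2]
46 [ 48.4 -24.7   3.7 -71. ]
58 [ 54.9 -23.1   0.3 -59.8]
70 [ 60.7 -20.2  -3.5 -49.2]
82 [ 65.4 -16.2  -7.7 -39.2]
94 [ 69.  -11.1 -12.  -29.4]
```

Drop confirmed: 47–48 mm above the face on both cameras, stable with a further back-turn. Driving forward now.

```bash
python3 -m crank '[5,1,4,7,47, 7,-2,6,15,47, 9,-5,7,22,47, 11,-8,8,29,47, 13,-11,9,36,47, 16,-14,9,43,47, 19,-16,10,50,47, 22,-18,10,57,47, 24,-20,10,64,47, 27,-21,10,70,47]'
python3 - <<'E'
from h import *
p,R,s=tool();print(s['contact_force'],p,s['joint_pos'][5])
try: bar('wrist')
except Exception as e: print(e)
C=[.513,-.1004,.1680]
for ph in list(range(10,100,8)):print(ph,rel(*arc(C,ph)))
E
```

```text
time: 6.95
tool_pos: [0.4846, -0.0908, 0.1313]
tool_rot: [0.001, 0.983, -0.186, 0.0]
contact_force: [0.8, -2.0, -2.2]
gripper_width: 0.472
[ 0.79511458 -1.98442148 -2.24334661] [ 0.48461695 -0.09076411  0.13127191] 1.609258625358374
bar C [ 0.5131 -0.1023  0.1692] phi -7.2 len 0.092 h 0.045 nred 15518 dot [ 0.47425806 -0.10400556  0.16216428]
10 [ 0.3 -0.6  1.6 -0.9]
18 [ 0.2 -5.6  0.9  8.6]
26 [  0.7 -10.4  -0.2  17.7]
34 [  1.7 -15.1  -1.7  26.4]
42 [  3.3 -19.6  -3.4  34.7]
50 [  5.4 -23.6  -5.5  42.5]
58 [  7.9 -27.3  -7.8  49.9]
66 [ 10.9 -30.4 -10.4  56.9]
74 [ 14.3 -32.9 -13.1  63.7]
82 [ 18.  -34.8 -15.9  70.4]
90 [ 21.9 -36.1 -18.8  77. ]
98 [ 26.  -36.7 -21.7  83.5]
```

```bash
python3 -m crank '[0,-4,1,7,47, 0,-8,0,14,47, 1,-12,-1,21,47, 2,-16,-2,28,47, 3,-19,-3,35,47, 5,-23,-5,42,47, 8,-27,-7,49,47, 10,-30,-10,56,47, 13,-32,-12,62,47, 13,-32,-12,62,47]'
python3 - <<'E'
from h import *
p,R,s=tool();print(s['contact_force'],s['ft_torque'],p,s['joint_pos'][5])
im,*_=bar('wrist')
C=[.514,-.1015,.1660]
for ph in list(range(66,110,6)):print(ph,rel(*arc(C,ph)))
E
```

```text
time: 8.0
tool_pos: [0.5082, -0.065, 0.1433]
tool_rot: [0.0, 0.749, -0.663, -0.0]
contact_force: [-1.2, 1.1, -0.3]
gripper_width: 0.471
[-1.23271406  1.05268511 -0.27943262] [ 0.08654125  0.13820487 -0.02347986] [ 0.5082195  -0.06504255  0.14332611] 2.747431603632915
bar C [ 0.5151 -0.102   0.1658] phi 61.6 len 0.089 h 0.0411 nred 15966 dot [ 0.49597831 -0.06727624  0.16490519]
66 [ 2.   1.4  3.6 -4.5]
72 [ 1.5 -1.7  1.6  0.6]
78 [ 1.3 -4.8 -0.5  5.7]
84 [ 1.6 -7.9 -2.6 10.6]
90 [  2.2 -11.   -4.8  15.5]
96 [  3.2 -13.9  -6.9  20.5]
102 [  4.6 -16.6  -9.1  25.4]
108 [  6.4 -19.3 -11.2  30.4]
```

```bash
python3 -m crank '[1,-1,0,2,47, 1,-2,0,4,47, 1,-3,0,6,47, 1,-4,-1,7,47, 1,-5,-1,8,47, 1,-6,-1,8,47, 1,-6,-1,8,47, 1,-7,-2,8,47, 1,-7,-2,8,47, 1,-7,-2,8,47]'
python3 - <<'E'
from h import *
p,R,s=tool();print(s['contact_force'],s['ft_torque'],p,s['joint_pos'][5])
im,*_=bar('wrist')
C=[.514,-.1015,.1660]
for ph in list(range(66,110,6)):print(ph,rel(*arc(C,ph)))
save('w3',im)
E
```

```text
time: 9.05
tool_pos: [0.5113, -0.0655, 0.1438]
tool_rot: [-0.004, -0.701, 0.713, 0.004]
contact_force: [-12.1, -1.0, 4.4]
gripper_width: 0.471
[-12.11722134  -1.04152198   4.40530597] [-0.18196787  2.12291875  0.08363533] [ 0.51125837 -0.06553633  0.14378636] 2.8886093779485975
bar C [ 0.515  -0.1022  0.1658] phi 63.5 len 0.094 h 0.0412 nred 15649 dot [ 0.496864   -0.06662057  0.1654174 ]
66 [  1.7   4.2   4.2 -12.5]
72 [ 0.8  1.2  2.2 -7.3]
78 [ 0.2 -1.9  0.1 -2.3]
84 [ 0.  -5.  -2.1  2.6]
90 [ 0.2 -8.  -4.3  7.6]
96 [  0.8 -11.   -6.5  12.5]
102 [  1.8 -14.   -8.7  17.4]
108 [  3.2 -16.8 -10.8  22.5]
```

```bash
python3 -m crank '[0,-1,0,0,47, 0,-2,0,0,47, 0,-2,0,0,47, 0,-3,0,0,47, 0,-3,0,0,47, 0,-3,0,0,47, 0,-3,0,0,47, 0,-3,0,0,47, 0,-3,0,0,47, 0,-3,0,0,47]'
python3 - <<'E'
from h import *
p,R,s=tool();print(s['contact_force'],s['ft_torque'],p,s['joint_pos'][5])
im,*_=bar('wrist')
save('w3',im)
E
```

```text
time: 10.1
tool_pos: [0.5121, -0.0651, 0.1436]
tool_rot: [-0.006, -0.701, 0.713, 0.007]
contact_force: [-21.4, -0.7, 8.9]
gripper_width: 0.476
[-21.38486139  -0.72903046   8.89290595] [0.03368311 3.5074299  0.057041  ] [ 0.51214291 -0.06506377  0.1435678 ] 2.890017935331844
bar C [ 0.5151 -0.1022  0.1658] phi 63.7 len 0.089 h 0.0411 nred 15855 dot [ 0.49680234 -0.06643663  0.16533071]
```

View pics/w3.png

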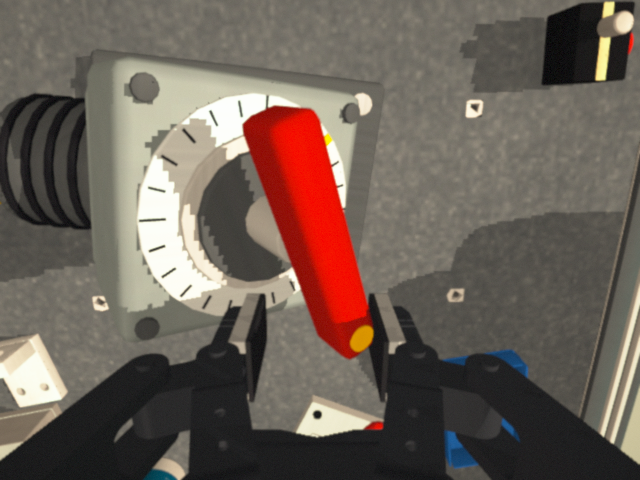

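Home: the bar stays at 63.7° under 21 N, with total sink 13.1 mm against 13.2 expected. Only the right finger touches the bar at (370,320). I release and go up.

```bash
python3 -m crank '[0,4,0,0,47, 0,8,0,0,47, 0,8,0,0,47, 0,8,-15,0,47, 0,8,-40,0,47, 0,8,-70,0,47, 0,8,-100,0,47, 0,8,-115,0,47, 0,8,-115,0,30, 0,8,-115,0,0]'
python3 - <<'E'
from h import *
p,R,s=tool();print(s['contact_force'],p)
im,*_=bar('wrist')
for z in(.24,.085,.066):print(rel([.4408,-.337,z]))
print(rel([.4408,-.337,.1],[.97,.23,0]), R.round(2))
E
```

```text
time: 11.15
tool_pos: [0.5104, -0.0651, 0.2599]
tool_rot: [0.0, -0.7, 0.714, 0.0]
contact_force: [-1.0, 0.8, -0.6]
gripper_width: 0.144
[-0.96954603  0.82177229 -0.55522527] [ 0.51035191 -0.06511066  0.25993913]
bar C [ 0.5149 -0.1013  0.1656] phi 63.1 len 0.089 h 0.0411 nred 4570 dot [ 0.49640451 -0.06640519  0.1649468 ]
[273.3  63.6  18.8   0. ]
[273.4  63.3 173.8   0. ]
[273.4  63.2 192.8   0. ]
[273.4  63.3 158.8  75.5] [[-0.02 -1.    0.  ]
 [-1.    0.02  0.  ]
 [-0.   -0.   -1.  ]]
```

```bash
python3 -m crank '[30,7,0,-8,0, 65,15,0,-16,0, 100,23,0,-24,0, 135,31,0,-32,0, 170,39,0,-40,0, 205,47,0,-48,0, 240,55,0,-56,0, 273,63,20,-64,0, 273,63,60,-70,0, 273,63,100,-70,0]'
python3 - <<'E'
from h import *
p,R,s=tool();print(s['contact_force'],p,s['gripper_width'])
for z in(.10,.066):print(rel([.4408,-.337,z]))
E
```

```text
time: 12.2
tool_pos: [0.4409, -0.3375, 0.1577]
tool_rot: [-0.0, 0.983, -0.184, -0.0]
contact_force: [0.1, -0.2, -0.8]
gripper_width: -0.001
[ 0.10784224 -0.22784617 -0.7703691 ] [ 0.44088125 -0.33753525  0.15768503] -0.0012485217206644127
[-0.2 -0.4 57.7  0. ]
[-0.2 -0.4 91.7  0. ]
```

```bash
python3 -m crank '[0,0,25,0,0, 0,0,50,0,0, 0,0,65,0,0, 0,0,75,0,0, 0,0,80,0,0, 0,0,83,0,0, 0,0,86,0,0, 0,0,88,0,0, 0,0,88,0,0, 0,0,88,0,0]'
```

```text
time: 13.2
tool_pos: [0.4424, -0.3374, 0.0734]
tool_rot: [0.0, 0.983, -0.184, 0.001]
contact_force: [-1.2, 0.6, 2.0]
gripper_width: 0.001
```

```bash
python3 -m crank '[0,0,2,0,0, 0,0,4,0,0, 0,0,5,0,0, 0,0,6,0,0, 0,0,7,0,0, 0,0,8,0,0, 0,0,8,0,0, 0,0,8,0,0, 0,0,8,0,0, 0,0,8,0,0]'
```

```text
time: 14.2
tool_pos: [0.4426, -0.3376, 0.0705]
tool_rot: [0.0, 0.983, -0.183, -0.0]
contact_force: [-12.8, 11.7, 33.8]
gripper_width: 0.002
```

```bash
python3 -m crank '[0,0,-1,0,0, 0,0,-1,0,0, 0,0,-1,0,0, 0,0,-1,0,0, 0,0,-1,0,0, 0,0,-1,0,0, 0,0,-1,0,0, 0,0,-1,0,0, 0,0,-1,0,0, 0,0,-1,0,0]'
python3 - <<'E'
from h import *
im,d=vision.grab_frame('side');b=np.load('side0.npz')['im']
w,_=vision.grab_frame('wrist')
x=[cv2.resize(k[215:260,355:420],None,fx=6,fy=6,interpolation=cv2.INTER_NEAREST) for k in(b,im)]
save('jog',np.hstack([np.vstack(x),cv2.resize(w[200:,150:500],(386,540))[:540]]))
E
```

```text
time: 15.2
tool_pos: [0.4426, -0.3376, 0.0706]
tool_rot: [0.0, 0.983, -0.183, -0.0]
contact_force: [-9.4, 9.0, 28.4]
gripper_width: 0.001
```

View pics/jog.png

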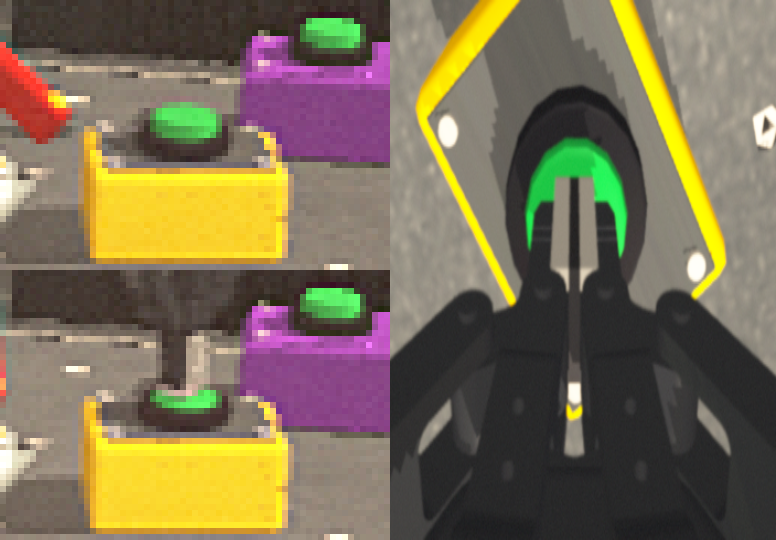

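The side view shows the small yellow station's button sunk into its collar, and the wrist view shows the fingers on the green cap. I hold it.

```bash
for i in 1; do python3 -m crank '[0,0,0,0,0, 0,0,0,0,0, 0,0,0,0,0, 0,0,0,0,0, 0,0,0,0,0, 0,0,0,0,0, 0,0,0,0,0, 0,0,0,0,0, 0,0,0,0,0, 0,0,0,0,0]'; done
python3 -m crank '[0,0,0,0,0, 0,0,0,0,0, 0,0,0,0,0, 0,0,0,0,0, 0,0,0,0,0, 0,0,0,0,0, 0,0,0,0,0, 0,0,0,0,0, 0,0,0,0,0, 0,0,0,0,0]'
python3 -m crank '[0,0,-5,0,0, 0,0,-15,0,0, 0,0,-30,0,0, 0,0,-55,0,0, 0,0,-80,0,0, 0,0,-110,0,0, 0,0,-140,0,0, 0,0,-160,0,0, 0,0,-180,0,0, 0,0,-180,0,0]'
python3 - <<'E'
from h import *
im,d=vision.grab_frame('side');c=cal('side');z=np.load('side0.npz')
def g(im): 
    k=im[215:240,370:400].astype(int);return ((k[...,1]>120)&(k[...,0]<110)).sum()
print('green px before/after',g(z['im']),g(im))
# brake: ball & blue block
t=np.load('top0.npz');ct={k:t[k] for k in('camera_matrix','k1','R','t')}
hsv=cv2.cvtColor(t['im'],cv2.COLOR_RGB2HSV).astype(int);vv,uu=np.indices((480,640));W=world(ct,uu.ravel(),vv.ravel(),t['d'].ravel()).reshape(480,640,3)
m=(hsv[...,0]>95)&(hsv[...,0]<125)&(hsv[...,1]>120)&(abs(W[...,0]-.465)<.1)&(abs(W[...,1]-.32)<.08)&(W[...,2]>.015)&(W[...,2]<.04)
print(cv2.minAreaRect((W[m][:,:2]*1000).astype(np.float32)))
p,R,s=tool();print(p,s['contact_force'],R.round(2)); print(rel([.39,.32,.25],[.98,-.19,0]))
E
```

```text
time: 16.3
tool_pos: [0.4426, -0.3376, 0.0706]
tool_rot: [0.0, 0.983, -0.183, -0.0]
contact_force: [-10.4, 9.8, 27.9]
gripper_width: 0.001
time: 17.3
tool_pos: [0.4426, -0.3376, 0.0706]
tool_rot: [0.0, 0.983, -0.183, -0.0]
contact_force: [-10.7, 9.4, 29.0]
gripper_width: 0.003
time: 18.3
tool_pos: [0.4429, -0.338, 0.2492]
tool_rot: [0.002, 0.983, -0.184, 0.003]
contact_force: [-0.2, 0.1, 1.3]
gripper_width: 0.003
green px before/after 55 53
((465.1080627441406, 324.60101318359375), (73.97117614746094, 116.67390441894531), 76.6441879272461)
[ 0.4422908  -0.33738057  0.24688359] [-0.06380586  0.38273299  0.32045832] [[ 0.93 -0.36  0.  ]
 [-0.36 -0.93 -0.  ]
 [ 0.    0.   -1.  ]]
[-286.  -594.2   -4.7  -10.2]
```

Button released and popped back up. Now the brake: pivot at about (0.465, 0.325), throw direction (0.973, -0.232), ball at about (0.437, 0.333, 0.135).

```bash
python3 - <<'E'
from h import *
L=np.array([.973,-.232,0]);c=np.array([.4655,.3264,0])
print(rel(c-.085*L+[0,0,.25],L),rel([.42,0,.25],L))
E
python3 -m crank '[0,0,0,0,0, -15,-40,-3,0,0, -33,-80,-5,0,0, -51,-120,-5,0,0, -69,-160,-5,0,0, -87,-200,-5,0,0, -105,-240,-5,0,0, -123,-280,-5,0,0, -140,-310,-5,0,0, -140,-310,-5,0,0]'
python3 - <<'E'
from h import *
L=np.array([.973,-.232,0]);c=np.array([.4655,.3264,0])
print(rel(c-.085*L+[0,0,.25],L),tool()[0])
E
```

```text
[-302.2 -615.9   -4.7   -7.7] [-142.6 -306.6   -3.9   -7.7]
time: 19.35
tool_pos: [0.4218, 0.0059, 0.2484]
tool_rot: [-0.0, 0.984, -0.181, -0.002]
contact_force: [0.8, 0.6, 0.5]
gripper_width: 0.002
[-157.4 -304.1   -1.    -7.4] [0.42178348 0.00594834 0.24837218]
```

```bash
python3 -m crank '[-10,-25,0,0,0, -30,-65,0,-1,0, -50,-105,0,-2,0, -70,-145,0,-3,0, -90,-185,0,-4,0, -110,-225,0,-5,0, -130,-265,0,-6,0, -157,-304,0,-7,0, -157,-304,0,-7,0, -157,-304,0,-7,0]'
python3 - <<'E'
from h import *
L=np.array([.973,-.232,0]);c=np.array([.4655,.3264,0])
im,d=vision.grab_frame('wrist');C=cal('wrist')
hsv=cv2.cvtColor(im,cv2.COLOR_RGB2HSV).astype(int);vv,uu=np.indices((480,640));W=world(C,uu.ravel(),vv.ravel(),d.ravel()).reshape(480,640,3)
m=(d>0)&((hsv[...,0]<8)|(hsv[...,0]>172))&(hsv[...,1]>150)&(np.linalg.norm(W-[.437,.333,.14],axis=-1)<.05)
print('ball',m.sum(),W[m].mean(0),np.percentile(W[m],[2,98],axis=0))
m=(hsv[...,0]>95)&(hsv[...,0]<125)&(hsv[...,1]>120)&(abs(W[...,0]-.465)<.1)&(abs(W[...,1]-.32)<.08)&(W[...,2]>.02)&(W[...,2]<.045)
print(cv2.minAreaRect((W[m][:,:2]*1000).astype(np.float32)))
print(rel(c-.085*L+[0,0,.25],L),rel(c-.085*L+[0,0,.118],L),tool()[0]);save('w4',im)
E
```

```text
time: 20.35
tool_pos: [0.3861, 0.3427, 0.2485]
tool_rot: [0.001, 0.992, -0.123, -0.001]
contact_force: [0.4, -1.2, 0.2]
gripper_width: -0.001
ball 1284 [0.4380897  0.33226823 0.14708314] [[0.42640191 0.32140422 0.14117588]
 [0.44892283 0.34345613 0.15116035]]
((466.3584899902344, 326.1761474609375), (73.65735626220703, 119.0667724609375), 77.4510726928711)
[-4.6 -3.  -1.2 -0.8] [ -4.4  -3.3 130.8  -0.8] [0.38649659 0.34206647 0.24883964]
```

View pics/w4.png

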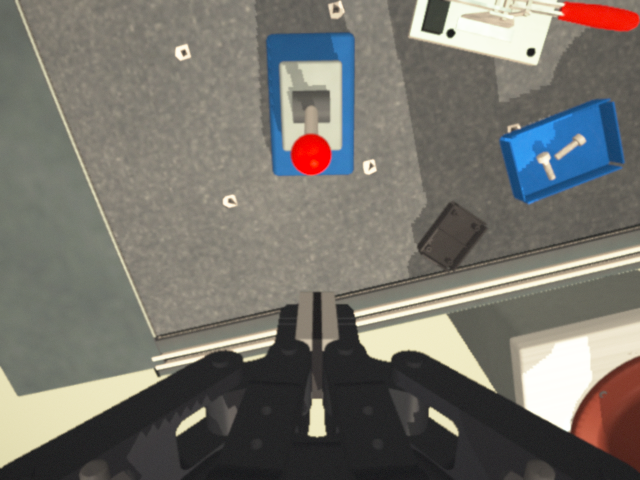

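Wrist view: the ball at (311,154) leans to the near side, dead ahead of the closed fingers along tool x. Descend, then push.

```bash
python3 -m crank '[-3,-3,25,-1,0, -3,-3,55,-1,0, -3,-3,85,-1,0, -3,-3,110,-1,0, -3,-3,129,-1,0, -3,-3,129,-1,0, 5,-3,129,-1,0, 15,-3,129,-1,0, 25,-3,129,-1,0, 30,-3,129,-1,0]'
python3 - <<'E'
from h import *
L=np.array([.973,-.232,0]);c=np.array([.4655,.3264,0])
p,R,s=tool();print(s['contact_force'],((p-c)@L),rel(c+.019*L+[0,0,.118],L))
E
```

```text
time: 21.4
tool_pos: [0.4181, 0.3385, 0.1228]
tool_rot: [-0.001, 0.993, -0.115, 0.001]
contact_force: [-2.0, 1.3, 0.7]
gripper_width: 0.001
[-1.99670623  1.26552031  0.68680464] -0.04892051556523018 [67.9  1.1  4.9  0.2]
```

```bash
python3 -m crank '[5,0,1,0,0, 12,0,2,0,0, 20,0,3,0,0, 28,0,3,0,0, 36,1,3,0,0, 44,1,3,0,0, 50,1,3,0,0, 55,1,3,0,0, 58,1,3,0,0, 58,1,3,0,0]'
python3 - <<'E'
from h import *
L=np.array([.973,-.232,0]);c=np.array([.4655,.3264,0])
p,R,s=tool();print(s['contact_force'],((p-c)@L),rel(c+.019*L+[0,0,.118],L))
E
```

```text
time: 22.4
tool_pos: [0.4729, 0.3242, 0.1183]
tool_rot: [0.0, 0.993, -0.115, 0.0]
contact_force: [-0.9, 0.1, 0.7]
gripper_width: 0.0
[-0.88403051  0.05890024  0.70090093] 0.007747390950907766 [11.3 -0.4  0.3  0.2]
```

```bash
python3 -m crank '[2,0,0,0,0, 4,0,0,0,0, 6,0,0,0,0, 8,0,0,0,0, 9,0,0,0,0, 10,0,0,0,0, 11,0,0,0,0, 12,0,0,0,0, 12,0,0,0,0, 12,0,0,0,0]'
python3 -m crank '[1,0,0,0,0, 1,0,0,0,0, 2,0,0,0,0, 2,0,0,0,0, 3,0,0,0,0, 3,0,0,0,0, 3,0,0,0,0, 3,0,0,0,0, 3,0,0,0,0, 3,0,0,0,0]'
python3 - <<'E'
from h import *
L=np.array([.973,-.232,0]);c=np.array([.4655,.3264,0])
p,R,s=tool();print(s['contact_force'],((p-c)@L))
E
```

```text
time: 23.4
tool_pos: [0.4842, 0.3216, 0.1183]
tool_rot: [0.0, 0.993, -0.115, -0.0]
contact_force: [-1.5, 0.4, 0.2]
gripper_width: 0.001
time: 24.4
tool_pos: [0.4847, 0.3215, 0.1181]
tool_rot: [0.0, 0.993, -0.114, -0.003]
contact_force: [-10.5, 1.3, 4.6]
gripper_width: 0.004
[-10.48756681   1.2885421    4.5583649 ] 0.019770654372952383
```

The end stop is reached: 10.5 N with no further travel, at the predicted position. Retreat and verify everything.

```bash
python3 -m crank '[-8,0,0,0,0, -25,0,0,0,0, -45,0,0,0,0, -65,0,-5,0,0, -75,0,-30,0,0, -75,0,-60,0,0, -75,0,-90,0,0, -75,0,-120,0,0, -75,0,-140,0,0, -75,0,-140,0,0]'
python3 - <<'E'
from h import *
p,R,s=tool();print(s['time'],s['contact_force'],p)
try: bar('top'); 
except Exception as e: print(e)
a,d=vision.grab_frame('top');c=cal('top')
hsv=cv2.cvtColor(a,cv2.COLOR_RGB2HSV).astype(int);vv,uu=np.indices((480,640));W=world(c,uu.ravel(),vv.ravel(),d.ravel()).reshape(480,640,3)
m=(d>0)&((hsv[...,0]<8)|(hsv[...,0]>172))&(hsv[...,1]>150)&(np.linalg.norm(W-[.5,.32,.14],axis=-1)<.1)
if m.sum():
    B=W[m].mean(0);print('ball top',m.sum(),B)
for n in('casting_mid','bottle_mid'):
    for r in regions_of('top',n)[:1]:
        k=r['region']&(d>0);print(n,np.median(W[k],0).round(3))
b,d2=vision.grab_frame('side');c=cal('side')
hsv=cv2.cvtColor(b,cv2.COLOR_RGB2HSV).astype(int);W=world(c,uu.ravel(),vv.ravel(),d2.ravel()).reshape(480,640,3)
m=(d2>0)&((hsv[...,0]<8)|(hsv[...,0]>172))&(hsv[...,1]>150)&(np.linalg.norm(W-[.5,.33,.14],axis=-1)<.07)
if m.sum():
    B=W[m].mean(0);L=np.array([.973,-.232,0]);print('ball side',B,'lean',np.arctan2((B-[.4655,.3264,0])@L,B[2]-.052))
save('fin',np.hstack([cv2.resize(a[150:370,150:480],(400,270)),cv2.resize(b[170:370,220:480],(400,308))[:270]]))
E
```

```text
time: 25.4
tool_pos: [0.4153, 0.3391, 0.2628]
tool_rot: [-0.002, 0.993, -0.114, 0.004]
contact_force: [0.4, 0.2, 0.1]
gripper_width: 0.0
25.4 [0.37954202 0.16387769 0.06708155] [0.41530593 0.33906967 0.26276142]
bar C [ 0.5139 -0.1005  0.1654] phi 61.3 len 0.086 h 0.0416 nred 201 dot [ 0.4965414  -0.06675922  0.16499063]
ball top 64 [0.50695798 0.31411672 0.1398816 ]
casting_mid [ 0.708 -0.288  0.1  ]
bottle_mid [0.652 0.172 0.077]
ball side [0.50618917 0.32438762 0.13583124] lean 0.4457582984599914
```

View pics/fin.png

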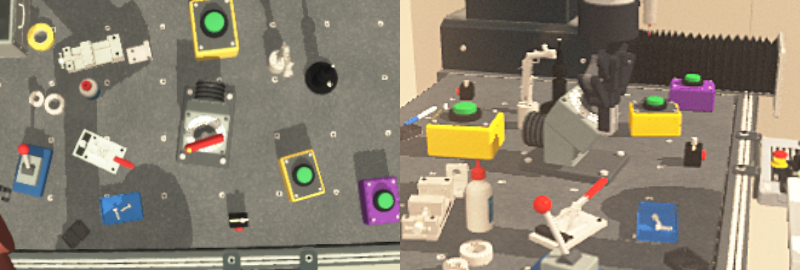

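Top and side views show the ball leaning to the far side (.043 m, i.e. 0.5 rad) and the bar still at its home angle. The button is up, and the casting and bottle haven't moved.

```bash
python3 -c "
from plant import order
print(order.job_done())"
```

```text
the job is handed in; nothing more can be done
None
```

The job was done in the order asked and handed in at about 26 s of the 72 s allowed; no verdict was reported.

- **Screw:** I turned it back until it dropped. Two cameras showed the bar about 7 mm lower, where 7.2 mm was expected, and it stayed there after a little more back-turn. I then drove it forward to the stop, where the bar did not move under 21 N. Total sink was 13.1 mm against 13.2 mm expected.
- **Jog button:** I pressed the small yellow station's button with about 28 to 34 N, against the 5 N needed, and held it at that force for at least 3 s. It sprang back when released.
- **Brake lever:** I pushed it to its far stop, where it gave 10 N with no further travel. Afterwards the top camera put its lean at 0.50 rad.
- **Left alone:** the casting and bottle read within about 1 mm of where they started in plan, and the robot was clear of everything at the end.

Some last checks did not fully agree:

- **Brake lean:** the side camera read 0.45 rad. It sees only the near surface of the ball, so I trust the 0.50.
- **Screw angle:** the top camera read the bar at 61° and the wrist camera at 63 to 64°. By the index mark home should be about 67°. I relied on the stop and the sink instead.

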